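Open the ratchet stop of a jar rack and slide a tin in

ROBOT

A 6-joint arm with a two-finger parallel gripper is mounted at the origin on a cart in front of the work surface, level with it; the furniture and walls round the work are solid. World frame = base frame: x ahead of the robot, y to its left, z up, the work surface at z = 0. Lengths are in m, angles in rad, forces in N, time in s.
With the tool pointing down it reaches from about 0.4 to 0.825 m from the base axis. Payload 7 kg.
Tool frame: the origin (TCP) lies midway between the tips of the shut fingers; the grasp point (between the pads) lies 19 mm behind it; z points along the fingers, y is the line along which they close (so a half turn about z gives the same grasp; the last joint's range is limited). The gripper opens to 88 mm and grips with 3 to 60 N. Pads are 19 mm wide; open, the fingers measure 130 mm over their backs; the gripper's body (78 mm by 193 mm) begins 47 mm behind the grasp point.
Start: joints at [1.498, 0.359, 0.012, 0, -1.224, -0.288], TCP at [0.238, 0.632, 0.227] pointing down, gripper open.
Joint ranges: [-3.07, 3.07], [-1.43, 2.12], [-1.02, 1.25], [-3.03, 1.67], [-3.05, -0], [-3.03, 3.03]. Speed limits (rad/s): [2.39, 2.39, 3.01, 3.14, 3.14, 3.14].

INTERFACE

Orientations are given as [roll, pitch, yaw] about the fixed x, y, z axes, in that order (R = Rz(yaw) Ry(pitch) Rx(roll)).
In Python, from station import get_state, grab_frame, calibration, job_done, boxes_of, regions_of, spot_point gives the robot as it stands. The module is installed in compiled form; this text tells all that it offers.
- The arm moves only by the tool arm_command, never from a script. Its argument "commands" is a list of rows, each an object of numbers: "tx", "ty", "tz": the shift along the tool's x, y, z each as a share of 25 cm, from -1 to 1; "twist": the turn about the tool's z as a share of 180 degrees, from -1 to 1. A call has exactly 8 rows; each row is the pose to reach, as a shift and turn from the pose commanded when the call began, along the tool's axes at that moment, turning the shorter way round; what a row does not reach only later rows make up. A row lasts 1/12 s, in which the tool goes at most 41.7 mm and 7.16 degrees, less where a joint would pass 70% of its speed; a pose out of reach is approached as far as the arm can. A call with a number of a shift or a turn outside -1 to 1 is refused whole. A call with a gripper value outside its range is refused whole. "claw" is the opening, from 0 (shut) to 1 (fully open), set as the call begins (left out, the last holds). The fingers move at their own pace and stop on an object; "grip_force" is the grip in N (left out, the last holds). Time passes only in rows, so rows that repeat a pose let the fingers close, or fill a call up. It gives the time, the measured TCP pose, the force, the opening and the grip force at its end, in the units of the state.
- get_state(): the state, without advancing time (a new reading comes with each control period).
- grab_frame(name): name is "scene" or "top" or "wrist"; returns the picture (384x512x3 uint8, red, green, blue); there is no depth.
- calibration(name): a dict with "camera_matrix" (3x3 intrinsics, pixels), "extrinsics" (4x4, takes a point from camera to world coordinates). Camera axes: x right, y down, z forward; pixel columns grow to the right and rows downward; lengths in m; the calibration is good to about 2 mm. A picture is of the moment at which its call begins: read the wrist's pose just before it. calibration takes no time and is no camera call; for the wrist camera it gives the pose at the moment of the call.
- job_done(): hands the job in; it is judged then, once.
Trained networks look in the newest picture that a camera, given by its name, has taken for a name from the list of things; names that differ only in an ending like _2 or _b are one class to them, and where a whole thing is asked for, a point or a joint stands for the part that bears it (a point fixed in the world has none). Each returns a list of dicts, best first, with "score" (0 to 1); they miss things now and then, are a little off and sometimes report something else, mostly with a low value. They report only what shows in the picture. A call takes as long as a camera call. They do not tell look-alikes from the thing itself.
- boxes_of(query, camera): "rect" ([left, top, right, bottom] in pixels, round what is visible of it).
- regions_of(query, camera): "region" (384x512 bool, what is visible of it) and "rect" ([left, top, right, bottom] in pixels, round what is visible of it).
- spot_point(query, camera): "uv" ([column, row] in pixels: a listed point, or the origin of a listed thing).
The state is a dict: "t": time; "q": joint angles; "qd": joint speeds; "joint_efforts": joint torques, N m; "eef_pos": TCP position; "ee_rot": TCP orientation; "force": force on the tool from outside, world axes, zero at the start; "moment": the same for the moment, N m; "width": finger opening in m; "gripper_force": force on a finger pad.
Only numpy, scipy, OpenCV 4.12 (cv2) and the standard library are available. Lean on these libraries where they do the work, as an engineer would, in place of code of your own. Each camera call takes 0.05 s, during which the arm holds its last target. There are 200 camera calls.

TASK

Make room in the jar rack and slide the tin in, without gripping or picking up anything: press the black pad on top of the sliding ratchet stop all the way down, keep it down while you push the stop fully back to the right end of its bar, then let go. Next push the tin that stands in front of the rack along the worktop, upright, into the gap between the small pot and the stop until it rests against the bar. Leave the small pot in its place, and the garlic and the lemon where they lie.

Things in the scene. Friction and masses are not known exactly. Their poses are not given: they have to be found in the camera images.
- rack: Jar rack fixed to the worktop: level aluminium bar, ratchet teeth under it, grey ends. Origin on the worktop under the bar's middle; x to the back (away from the robot), y along the bar to the left, z up. Bar 300 long (y), x -7 to 7, z 30 to 50 mm. A foot under its right end (y -150 to -138, x -16 to 24) is 58 tall. Before the bar things stand on the bare worktop.
- rack_end (a point): Point on the inner face of the fixed left end plate (rack y = 136 mm), 30 mm above the worktop, 30 mm in front of the bar's middle line. The plate is 12 thick, 58 tall and reaches forward to rack x = -68 mm.
- stop (a joint): Position of the sliding ratchet stop, m: 0 to 0.120, grows to the right (rack -y); 0.120 is fully back at the right end. A grey carriage round the bar, 76 long, centre at rack y = 26 mm - value. Pad up: the ratchet blocks moves to the right (after 10 mm of play at most). Pad down: slides with about 3 N. To the left it clicks along. Any start from 0.004 to 0.05.
- release (a joint): Travel of the black press pad on top of the stop, m: 0 up, 0.009 fully down. It goes straight down against a spring (2 N at the start, about 7 N fully down) and springs up when let go (it may stay up to 5 mm low where the pawl rests on the slope of a tooth, also at the start); the ratchet is free from about 0.006 on.
- release_top (a point): Centre of the top of the black press pad, 34 (x) by 38 (y) mm, on the stop; 68 mm above the worktop when up, 59 down (1 mm above the grey cheeks beside it). At the right end of the stop an upright thumb stop (44 wide along x, 10 thick, top 91 mm above the worktop) gives the finger a wall to push on; its left face is 22 mm to the right of the pad's centre.
- stop_face (a point): Point on the left face (rack y = 64 mm - stop value) of the stop's jaw plate, which looks toward the small pot; 30 mm above the worktop, 30 mm in front of the bar's middle line. The plate is 10 thick, spans 4 to 56 mm above the worktop and reaches forward to rack x = -68 mm.
- tin: Round low food tin, diameter 75, height 58, about 175 to 350 g, standing loose in front of the rack. Origin at the centre of its underside. Pushed home against the bar its centre lies about 45 mm in front of the bar's middle line (rack x = -45).
- cream_pot: Small round pot with a red lid, diameter 58, height 50, loose, standing in the rack next to the fixed end plate. Origin at the centre of its underside. It stays where it is; with the stop fully back the gap between it and the jaw plate is about 125 mm wide.
- garlic: Bulb of garlic, 60 x 57 x 58, loose, on the worktop at the left in front; a bystander. Origin at the centre of its underside.
- lemon: Lemon, 78 x 55 x 56, loose, on the worktop at the right in front; a bystander. Origin at the centre of its underside.
Not all that is in view belongs to the job. What is shaped like the tin but blue is not meant.

How it is judged:
On the way, in this order (a step that is already met when the one before it is completed fails the run):
1. the pad is pressed down while the stop has not yet been pushed back (value of joint release above 0.0055 m and value of joint stop below 0.07 m), for 0.05 s.
2. the stop is fully back at the right end (value of joint stop above 0.11 m), for 0.1 s.
At the end, for the whole second after the job is handed in: The stop is back at the right end (within 15 mm of the end of its travel); the tin stands upright and at rest on the worktop between the pot and the jaw plate, against the bar (within about 13 mm); the small pot stands upright within 25 mm of where it was (value of joint stop above 0.105 m and x of tin in the frame of rack between -0.058 and -0.03 m and y of tin in the frame of rack between -0.03 and 0.05 m and height (world z) of tin below 0.006 m and angle between tin's own z axis and vertical below 0.1 rad and linear speed of tin below 0.02 m/s and distance of cream_pot from where it was at the start of the episode below 0.025 m and angle between cream_pot's own z axis and vertical below 0.15 rad); the robot touches nothing.
It fails at once if the tin is lifted off the worktop or tipped over (height (world z) of tin above 0.015 m or angle between tin's own z axis and vertical above 0.35 rad).
It fails at once if the small pot is lifted, tipped or shoved away (height (world z) of cream_pot above 0.015 m or angle between cream_pot's own z axis and vertical above 0.35 rad or distance of cream_pot from where it was at the start of the episode above 0.03 m).
It fails at once if the garlic or the lemon is moved more than 30 mm (distance of any of garlic, lemon from where it was at the start of the episode above 0.03 m).
It also fails if it takes over 48 s, if anything falls off the work surface, if the arm or the gripper's body presses on something with over 40 N, if the wrist force passes 120 N, or if a joint passes its speed limit or range.

## Working session

There is one attempt and no reset: what is moved stays moved. The work goes in short steps, Python scripts to look and compute and a tool call to move; the robot and the scene stay as the last step left them, time stands still between calls to the robot, and variables do not carry over. Pictures are saved under pics/ and viewed, at most 10 in all, crops included, and the job is handed in when it is done.

Besides the shell and the picture viewer there is one more tool, called after ">>>" as name(argument=value, ...) on one line, values as JSON. arm_command: Moves the arm, as the interface text tells. Shift numbers are shares of 25 cm and turn numbers shares of 180 degrees, none past 1 either way. Its arguments: {"type":"object","properties":{"commands":{"type":"array"},"claw":{"type":"number"},"grip_force":{"type":"number"}},"required":["commands"]}

```bash
mkdir -p pics; cat > h.py <<'E'
import numpy as np, cv2
from station import *
def ray(cam,uv,z):
    c=calibration(cam);K=np.array(c["camera_matrix"]);T=np.array(c["extrinsics"])
    d=T[:3,:3]@np.linalg.solve(K,[uv[0],uv[1],1.]);o=T[:3,3]
    return (o+d*(z-o[2])/d[2]).round(4)
def save(cam,n):
    im=grab_frame(cam);cv2.imwrite(f"pics/{n}.png",im[:,:,::-1]);return im
E
python3 - <<'E'
from h import *
s=get_state();print(s["t"],s["eef_pos"],s["ee_rot"],s["width"])
a=save("scene","s0");b=save("top","t0")
for cam in("top","scene"):
  print(cam,np.array(calibration(cam)["extrinsics"]).round(3).tolist())
  for q,z in(("rack",0),("rack_end",.03),("release_top",.067),("stop_face",.03),("tin",0),("cream_pot",0),("garlic",0),("lemon",0)):
    for r in spot_point(q,cam)[:3]: print(q,round(r["score"],2),np.round(r["uv"],1),ray(cam,r["uv"],z))
E
```

```text
0.0 [0.23810027 0.63107669 0.22557841] [ 3.13985685e+00 -1.34609190e-04 -3.60872184e-01] 0.087588242988785
top [[0.115, -0.973, 0.199, 0.336], [-0.993, -0.113, 0.018, -0.034], [0.005, -0.2, -0.98, 1.055], [0.0, 0.0, 0.0, 1.0]]
rack 0.94 [300.4 166.6] [ 0.6253 -0.122   0.    ]
rack_end 0.91 [254.2 176.4] [0.5742 0.0053 0.03  ]
release_top 0.66 [296.5 162.8] [ 0.6162 -0.1049  0.067 ]
stop_face 0.97 [282.3 177.6] [ 0.5799 -0.0725  0.03  ]
tin 0.82 [291.7 217.6] [ 0.4759 -0.1116  0.    ]
tin 0.8 [167.3 228.7] [0.4054 0.2284 0.    ]
tin 0.72 [250.9 237.1] [ 0.409  -0.0048  0.    ]
cream_pot 0.96 [265.8 182.3] [ 0.5679 -0.0284  0.    ]
garlic 0.89 [210.8 228.8] [0.419  0.1085 0.    ]
lemon 0.92 [343.9 239.3] [ 0.4325 -0.2609  0.    ]
scene [[0.532, -0.436, 0.726, -0.275], [-0.847, -0.262, 0.463, -0.55], [-0.012, -0.861, -0.509, 0.656], [0.0, 0.0, 0.0, 1.0]]
rack 0.66 [306.  210.4] [ 0.6336 -0.1233  0.    ]
rack_end 0.7 [251.3 200.1] [0.5604 0.0104 0.03  ]
release_top 0.61 [264.4 211.8] [ 0.4815 -0.0809  0.067 ]
release_top 0.53 [297.2 190. ] [ 0.6185 -0.1011  0.067 ]
stop_face 0.78 [281.8 204. ] [ 0.5864 -0.072   0.03  ]
tin 0.76 [228.1 239.8] [ 0.411 -0.016  0.   ]
tin 0.56 [154.5 212.6] [0.4057 0.2329 0.    ]
tin 0.55 [277.7 234.6] [ 0.495  -0.1123  0.    ]
cream_pot 0.88 [262.7 213.9] [ 0.5562 -0.0291  0.    ]
garlic 0.52 [196.6 222.6] [0.4288 0.1009 0.    ]
garlic 0.35 [255.6 199.7] [0.6087 0.0277 0.    ]
lemon 0.9 [322.2 266.9] [ 0.4402 -0.2625  0.    ]
```

```bash
python3 - <<'E'
import cv2
a=cv2.imread("pics/t0.png")[130:280,140:380];cv2.imwrite("pics/t0c.png",cv2.resize(a,(800,500),interpolation=cv2.INTER_CUBIC))
a=cv2.imread("pics/s0.png")[150:300,130:370];cv2.imwrite("pics/s0c.png",cv2.resize(a,(800,500),interpolation=cv2.INTER_CUBIC))
E
```

```text
(no output)
```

View pics/t0c.png

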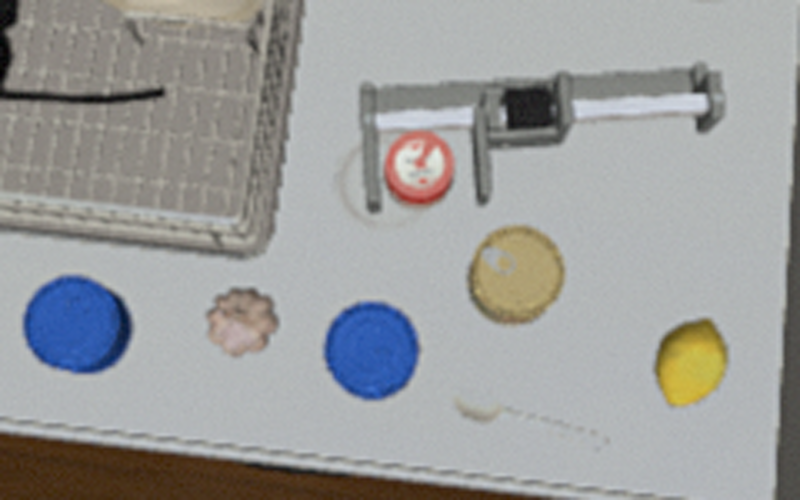

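View pics/s0c.png

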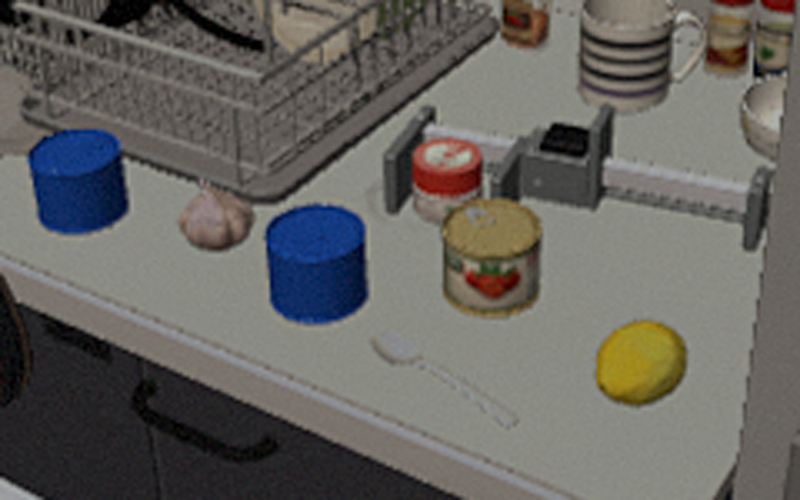

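The top crop has three round cans: blue at image px (162,227), blue at (251,235) and gold with a tomato label at (296,211). The gold one is the tin, because it isn't blue and stands in front of the rack. The pad is at about px (299,162), the pot at (266,180) and the bar runs to the right.

```bash
python3 - <<'E'
from h import *
grab_frame("top")
g=lambda x,y:(140+x*.3,130+y*.3)
L=ray("top",g(377,119),.05);R=ray("top",g(700,103),.05);print("bar",L,R)
d=R-L;print("yaw of -y dir",np.degrees(np.arctan2(d[1],d[0])),np.linalg.norm(d))
print("pad",ray("top",g(529,107),.068))
print("tin",ray("top",g(518,267),.058))
for n,z in(("cream_pot",.05),("garlic",.03),("lemon",.03)):
  r=regions_of(n,"top")[0];m=cv2.moments(r["region"].astype(np.uint8));print(n,ray("top",(m["m10"]/m["m00"],m["m01"]/m["m00"]),z))
for r in regions_of("tin","top"):
  m=cv2.moments(r["region"].astype(np.uint8));c=(m["m10"]/m["m00"],m["m01"]/m["m00"]);print("tin",r["score"],c,ray("top",c,.05))
for p in((377,205),(370,95),(484,197),(480,95),(711,125),(705,70),(560,80)):print(p,ray("top",g(*p),.057))
E
```

```text
bar [0.5991 0.0111 0.05  ] [ 0.6434 -0.2517  0.05  ]
yaw of -y dir -80.43164661418238 0.2665076546743076
pad [ 0.6185 -0.1106  0.068 ]
tin [ 0.4892 -0.1151  0.058 ]
cream_pot [ 0.5625 -0.0274  0.05  ]
garlic [0.4251 0.1026 0.03  ]
lemon [ 0.4346 -0.2631  0.03  ]
tin 0.91 (294.7958620689655, 211.9393103448276) [ 0.4853 -0.1146  0.05  ]
tin 0.66 (162.93342210386152, 226.7057256990679) [0.406  0.2283 0.05  ]
tin 0.58 (251.38474025974025, 233.79707792207793) [ 0.4143 -0.0064  0.05  ]
(377, 205) [0.5263 0.0023 0.057 ]
(370, 95) [0.6167 0.0188 0.057 ]
(484, 197) [ 0.5428 -0.0825  0.057 ]
(480, 95) [ 0.6272 -0.0706  0.057 ]
(711, 125) [ 0.6238 -0.2603  0.057 ]
(705, 70) [ 0.6698 -0.2524  0.057 ]
(560, 80) [ 0.6475 -0.1346  0.057 ]
```

>>> arm_command(commands=[{"tx": 0.84, "ty": 0.84, "tz": -0.16, "twist": -0.168}, {"tx": 0.84, "ty": 0.84, "tz": -0.16, "twist": -0.168}, {"tx": 0.84, "ty": 0.84, "tz": -0.16, "twist": -0.168}, {"tx": 0.84, "ty": 0.84, "tz": -0.16, "twist": -0.168}, {"tx": 0.84, "ty": 0.84, "tz": -0.16, "twist": -0.168}, {"tx": 0.84, "ty": 0.84, "tz": -0.16, "twist": -0.168}, {"tx": 0.84, "ty": 0.84, "tz": -0.16, "twist": -0.168}, {"tx": 0.84, "ty": 0.84, "tz": -0.16, "twist": -0.168}], claw=0)

```text
t: 1.82
eef_pos: [0.362, 0.3566, 0.2683]
ee_rot: [-3.14, -0.001, 0.165]
force: [-0.1, 0.4, 0.3]
width: 0.0399
gripper_force: 0.0
```

>>> arm_command(commands=[{"tx": 0.19, "ty": 1}, {"tx": 0.19, "ty": 1}, {"tx": 0.19, "ty": 1}, {"tx": 0.19, "ty": 1}, {"tx": 0.19, "ty": 1}, {"tx": 0.19, "ty": 1}, {"tx": 0.19, "ty": 1}, {"tx": 0.19, "ty": 1}])

```text
invalid input
```

>>> arm_command(commands=[{"tx": 0.19, "ty": 0.99}, {"tx": 0.19, "ty": 0.99}, {"tx": 0.19, "ty": 0.99}, {"tx": 0.19, "ty": 0.99}, {"tx": 0.19, "ty": 0.99}, {"tx": 0.19, "ty": 0.99}, {"tx": 0.19, "ty": 0.99}, {"tx": 0.19, "ty": 0.99}])

```text
invalid input
```

>>> arm_command(commands=[{"tx": 0.19, "ty": 0.99, "tz": 0, "twist": 0}, {"tx": 0.19, "ty": 0.99, "tz": 0, "twist": 0}, {"tx": 0.19, "ty": 0.99, "tz": 0, "twist": 0}, {"tx": 0.19, "ty": 0.99, "tz": 0, "twist": 0}, {"tx": 0.19, "ty": 0.99, "tz": 0, "twist": 0}, {"tx": 0.19, "ty": 0.99, "tz": 0, "twist": 0}, {"tx": 0.19, "ty": 0.99, "tz": 0, "twist": 0}, {"tx": 0.19, "ty": 0.99, "tz": 0, "twist": 0}])

```text
t: 2.48
eef_pos: [0.4492, 0.1227, 0.2667]
ee_rot: [-3.141, -0.0, 0.163]
force: [0.8, 0.4, -0.4]
width: 0.0
gripper_force: 0.0
```

>>> arm_command(commands=[{"tx": 0.2, "ty": 0.97, "tz": 0, "twist": 0}, {"tx": 0.2, "ty": 0.97, "tz": 0, "twist": 0}, {"tx": 0.2, "ty": 0.97, "tz": 0, "twist": 0}, {"tx": 0.2, "ty": 0.97, "tz": 0, "twist": 0}, {"tx": 0.2, "ty": 0.97, "tz": 0, "twist": 0}, {"tx": 0.2, "ty": 0.97, "tz": 0, "twist": 0}, {"tx": 0.2, "ty": 0.97, "tz": 0, "twist": 0}, {"tx": 0.2, "ty": 0.97, "tz": 0, "twist": 0}])

```text
t: 3.15
eef_pos: [0.5388, -0.1068, 0.2657]
ee_rot: [-3.141, 0.001, 0.164]
force: [0.1, 0.7, 0.8]
width: 0.0004
gripper_force: 0.0
```

```bash
python3 - <<'E'
from h import *
s=get_state();print(s["eef_pos"],s["ee_rot"])
save("wrist","w0");print(np.array(calibration("wrist")["extrinsics"]).round(3).tolist())
for q,z in(("rack",0),("rack_end",.03),("release_top",.067),("stop_face",.03),("tin",0),("cream_pot",0)):
    for r in spot_point(q,"wrist")[:2]: print(q,round(r["score"],2),np.round(r["uv"],1),ray("wrist",r["uv"],z))
E
```

```text
[ 0.53876508 -0.10677123  0.26572339] [-3.14148310e+00  1.33997808e-03  1.64415294e-01]
[[0.165, -0.95, -0.264, 0.609], [-0.986, -0.159, -0.044, -0.093], [-0.0, 0.268, -0.963, 0.424], [0.0, 0.0, 0.0, 1.0]]
rack 0.75 [275.2 108.5] [ 0.6202 -0.1177  0.    ]
rack_end 0.75 [175.5 131. ] [0.5687 0.011  0.03  ]
release_top 0.56 [273.  105.7] [ 0.6213 -0.1098  0.067 ]
stop_face 0.73 [235.4 130.1] [ 0.5834 -0.0678  0.03  ]
stop_face 0.54 [274.9 107.3] [ 0.6211 -0.1146  0.03  ]
tin 0.64 [179.8 230.1] [ 0.4131 -0.0024  0.    ]
tin 0.58 [258.3 196.3] [ 0.4891 -0.1157  0.    ]
cream_pot 0.63 [204.1 135.1] [ 0.5668 -0.0227  0.    ]
```

View pics/w0.png

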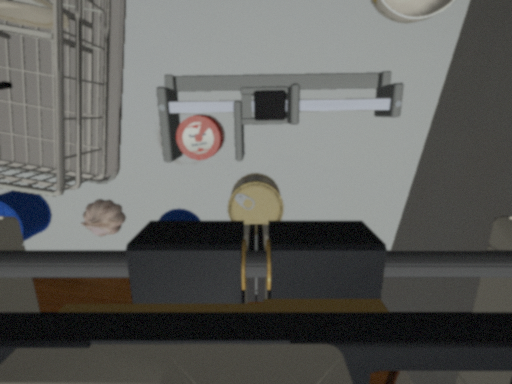

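The wrist picture shows the pad at about (270,105), the thumb stop at (293,104), the jaw left face at column 236, the pot at (199,137) and the gold tin at (256,203).

```bash
python3 - <<'E'
from h import *
for n,p,z in(("pad",(270,105),.067),("thumbL",(289,88),.091),("thumbL2",(289,122),.091),("jawL",(236,158),.056),("barL",(169,107),.05),("barR",(390,103.5),.05),("endL in",(177,158),.058),("potlid",(199.5,137),.05),("tin",(256,203),.058),("footR",(398,84),.058)):print(n,ray("wrist",p,z))
E
```

```text
pad [ 0.6216 -0.1065  0.067 ]
thumbL [ 0.6417 -0.1227  0.091 ]
thumbL2 [ 0.6063 -0.1299  0.091 ]
jawL [ 0.5505 -0.0757  0.056 ]
barL [0.5986 0.0166 0.05  ]
barR [ 0.649 -0.254  0.05 ]
endL in [ 0.5381 -0.0014  0.058 ]
potlid [ 0.5684 -0.0252  0.05  ]
tin [ 0.4957 -0.1111  0.058 ]
footR [ 0.6713 -0.2535  0.058 ]
```

>>> arm_command(commands=[{"tx": 0.325, "ty": 0.029, "tz": 0.1, "twist": -0.006}, {"tx": 0.325, "ty": 0.029, "tz": 0.3, "twist": -0.006}, {"tx": 0.325, "ty": 0.029, "tz": 0.6, "twist": -0.006}, {"tx": 0.325, "ty": 0.029, "tz": 0.66, "twist": -0.006}, {"tx": 0.325, "ty": 0.029, "tz": 0.66, "twist": -0.006}, {"tx": 0.325, "ty": 0.029, "tz": 0.66, "twist": -0.006}, {"tx": 0.325, "ty": 0.029, "tz": 0.66, "twist": -0.006}, {"tx": 0.325, "ty": 0.029, "tz": 0.66, "twist": -0.006}])

```text
t: 4.17
eef_pos: [0.6208, -0.0994, 0.104]
ee_rot: [3.141, -0.002, 0.187]
force: [-0.2, 0.5, 0.5]
width: 0.0001
gripper_force: 0.0
```

```bash
python3 - <<'E'
from h import *
s=get_state();print(s["eef_pos"],s["ee_rot"],s["force"])
im=save("wrist","w1");cv2.imwrite("pics/w1c.png",cv2.resize(im[120:320,140:400,::-1],(780,600),interpolation=cv2.INTER_CUBIC))
c=calibration("wrist");K=np.array(c["camera_matrix"]);T=np.linalg.inv(c["extrinsics"])
for P in ((.6201,-.1007,.068),s["eef_pos"]):
  p=K@(T[:3,:3]@np.array(P)+T[:3,3]);print(p[:2]/p[2])
E
```

```text
[ 0.62078762 -0.09940518  0.10395108] [ 3.14062647e+00 -2.33329622e-03  1.87140157e-01] [-0.20807551  0.52266256  0.47468507]
[258.95125252 219.3995535 ]
[257.74897381 238.98479049]
```

View pics/w1c.png

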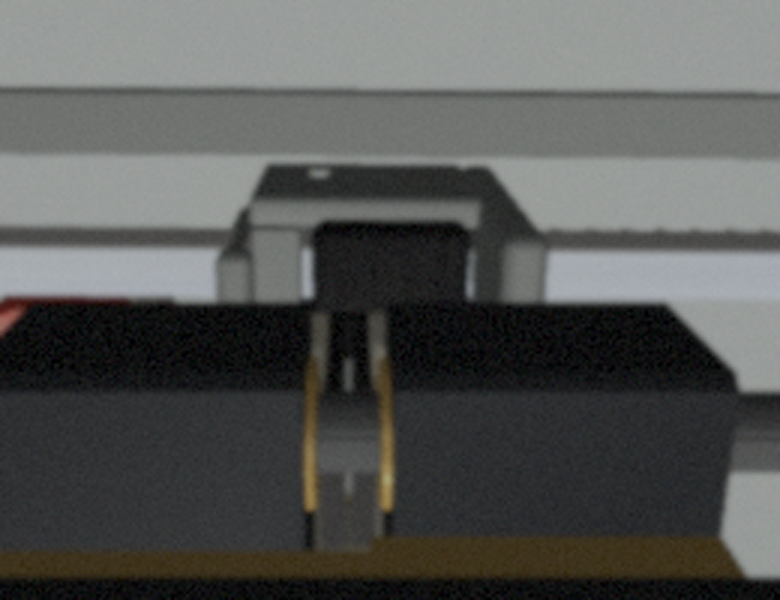

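The crop shows the fingers' midline at column 349 and the black pad at 315–468 (about 10 mm to its right). The thumb wall starts at 502. I'll shift 4 mm right and go down.

>>> arm_command(commands=[{"tx": 0, "ty": 0.018, "tz": 0.02, "twist": 0}, {"tx": 0, "ty": 0.018, "tz": 0.05, "twist": 0}, {"tx": 0, "ty": 0.018, "tz": 0.08, "twist": 0}, {"tx": 0, "ty": 0.018, "tz": 0.11, "twist": 0}, {"tx": 0, "ty": 0.018, "tz": 0.13, "twist": 0}, {"tx": 0, "ty": 0.018, "tz": 0.15, "twist": 0}, {"tx": 0, "ty": 0.018, "tz": 0.15, "twist": 0}, {"tx": 0, "ty": 0.018, "tz": 0.15, "twist": 0}])

```text
t: 4.88
eef_pos: [0.62, -0.1043, 0.0639]
ee_rot: [3.142, 0.001, 0.186]
force: [-2.6, -0.3, 4.9]
width: 0.0003
gripper_force: 2.0
```

>>> arm_command(commands=[{"tx": 0, "ty": 0, "tz": 0.008, "twist": 0}, {"tx": 0, "ty": 0, "tz": 0.012, "twist": 0}, {"tx": 0, "ty": 0, "tz": 0.016, "twist": 0}, {"tx": 0, "ty": 0, "tz": 0.02, "twist": 0}, {"tx": 0, "ty": 0, "tz": 0.024, "twist": 0}, {"tx": 0, "ty": 0, "tz": 0.024, "twist": 0}, {"tx": 0, "ty": 0, "tz": 0.024, "twist": 0}, {"tx": 0, "ty": 0, "tz": 0.024, "twist": 0}])

```text
t: 5.55
eef_pos: [0.6203, -0.1043, 0.0592]
ee_rot: [3.141, -0.0, 0.186]
force: [-4.7, 1.4, 10.9]
width: 0.0005
gripper_force: 5.1
```

>>> arm_command(commands=[{"tx": 0, "ty": 0.03, "tz": 0.002, "twist": 0}, {"tx": 0, "ty": 0.06, "tz": 0.002, "twist": 0}, {"tx": 0, "ty": 0.1, "tz": 0.002, "twist": 0}, {"tx": 0, "ty": 0.14, "tz": 0.002, "twist": 0}, {"tx": 0, "ty": 0.18, "tz": 0.002, "twist": 0}, {"tx": 0, "ty": 0.22, "tz": 0.002, "twist": 0}, {"tx": 0, "ty": 0.26, "tz": 0.002, "twist": 0}, {"tx": 0, "ty": 0.28, "tz": 0.002, "twist": 0}])

```text
t: 6.22
eef_pos: [0.633, -0.174, 0.0592]
ee_rot: [3.141, 0.0, 0.186]
force: [-6.9, 2.2, 14.4]
width: 0.0007
gripper_force: 7.0
```

>>> arm_command(commands=[{"tx": 0, "ty": 0.03, "tz": 0, "twist": 0}, {"tx": 0, "ty": 0.06, "tz": 0, "twist": 0}, {"tx": 0, "ty": 0.09, "tz": 0, "twist": 0}, {"tx": 0, "ty": 0.12, "tz": 0, "twist": 0}, {"tx": 0, "ty": 0.14, "tz": 0, "twist": 0}, {"tx": 0, "ty": 0.16, "tz": 0, "twist": 0}, {"tx": 0, "ty": 0.17, "tz": 0, "twist": 0}, {"tx": 0, "ty": 0.18, "tz": 0, "twist": 0}])

```text
t: 6.88
eef_pos: [0.6413, -0.2163, 0.0592]
ee_rot: [-3.14, -0.0, 0.186]
force: [-4.7, 9.1, 14.1]
width: 0.0004
gripper_force: 6.6
```

```bash
python3 - <<'E'
from h import *
s=get_state();print(s["eef_pos"],s["force"])
im=save("top","t1")
for q,z in(("stop_face",.03),("release_top",.06)):
    for r in spot_point(q,"top")[:2]: print(q,round(r["score"],2),np.round(r["uv"],1),ray("top",r["uv"],z),ray("top",r["uv"],z)@[-.182,.983,0])
E
```

```text
[ 0.64129277 -0.21626708  0.05919132] [-4.72331311  9.06136346 14.06155148]
stop_face 0.68 [321.9 173.4] [ 0.6045 -0.1807  0.03  ] -0.2876471
```

>>> arm_command(commands=[{"tx": 0, "ty": 0.01, "tz": 0, "twist": 0}, {"tx": 0, "ty": 0.02, "tz": 0, "twist": 0}, {"tx": 0, "ty": 0.03, "tz": 0, "twist": 0}, {"tx": 0, "ty": 0.035, "tz": 0, "twist": 0}, {"tx": 0, "ty": 0.04, "tz": 0, "twist": 0}, {"tx": 0, "ty": 0.04, "tz": 0, "twist": 0}, {"tx": 0, "ty": 0.04, "tz": 0, "twist": 0}, {"tx": 0, "ty": 0.04, "tz": 0, "twist": 0}])

```text
t: 7.7
eef_pos: [0.644, -0.2231, 0.0591]
ee_rot: [-3.138, -0.002, 0.187]
force: [-6.2, 21.0, 15.5]
width: 0.0004
gripper_force: 13.0
```

>>> arm_command(commands=[{"tx": 0, "ty": 0.02, "tz": -0.02, "twist": 0}, {"tx": 0, "ty": 0.01, "tz": -0.08, "twist": 0}, {"tx": 0, "ty": 0, "tz": -0.2, "twist": 0}, {"tx": 0, "ty": 0, "tz": -0.35, "twist": 0}, {"tx": 0, "ty": 0, "tz": -0.48, "twist": 0}, {"tx": -0.2, "ty": 0, "tz": -0.48, "twist": 0}, {"tx": -0.4, "ty": 0, "tz": -0.48, "twist": 0}, {"tx": -0.5, "ty": 0, "tz": -0.48, "twist": 0}])

```text
t: 8.37
eef_pos: [0.5198, -0.25, 0.1777]
ee_rot: [3.141, -0.001, 0.186]
force: [-0.5, -1.0, -0.2]
width: 0.0
gripper_force: 0.0
```

```bash
python3 - <<'E'
from h import *
s=get_state();print(s["eef_pos"],s["ee_rot"],s["force"])
X=np.array([.983,.182,0]);Y=np.array([-.182,.983,0])
for cam in("top","wrist"):
  im=save(cam,cam+"2")
  for q,z in(("stop_face",.03),("rack_end",.03),("release_top",.067)):
    for r in spot_point(q,cam)[:2]: p=ray(cam,r["uv"],z);print(cam,q,round(r["score"],2),np.round(r["uv"],1),p,p@X-.5916,p@Y+.2353)
  for q in("tin","cream_pot"):
    for r in regions_of(q,cam)[:3]:
      m=cv2.moments(r["region"].astype(np.uint8));p=ray(cam,(m["m10"]/m["m00"],m["m01"]/m["m00"]),.05);print(cam,q,round(r["score"],2),r["rect"],p,p@X-.5916,p@Y+.2353)
E
```

```text
[ 0.51982434 -0.24995909  0.17773397] [ 3.14140093e+00 -1.42737662e-03  1.86448727e-01] [-0.48910588 -0.98868836 -0.17891655]
top stop_face 0.47 [320.4 173.7] [ 0.6032 -0.1766  0.03  ] -0.030795600000000034 -0.04808019999999996
top release_top 0.58 [338.  157.4] [ 0.6443 -0.2151  0.067 ] 0.002598699999999954 -0.09340589999999999
top tin 0.88 [148.1, 212.2, 180.7, 241.0] [0.406  0.2292 0.05  ] -0.15078760000000002 0.3867116
wrist stop_face 0.57 [203.7  88.9] [ 0.606  -0.1799  0.03  ] -0.028643800000000108 -0.05183369999999998
wrist rack_end 0.88 [10.  90.9] [0.568  0.0104 0.03  ] -0.031363200000000035 0.14214720000000003
wrist release_top 0.57 [246.9  51.1] [ 0.6407 -0.2185  0.067 ] -0.0015589000000000297 -0.09609289999999998
wrist tin 0.95 [78.6, 152.7, 169.5, 231.8] [ 0.4923 -0.1171  0.05  ] -0.12898130000000002 0.03059210000000001
wrist tin 0.66 [1.7, 195.8, 79.0, 252.2] [ 0.44   -0.0359  0.05  ] -0.16561379999999998 0.11993030000000002
wrist cream_pot 0.82 [0.4, 62.0, 90.9, 130.5] [ 0.5689 -0.0383  0.05  ] -0.03934190000000015 0.09411130000000001
wrist cream_pot 0.51 [197.3, 9.9, 287.4, 131.2] [ 0.6339 -0.2117  0.05  ] -0.007005700000000004 -0.0881709
```

View pics/wrist2.png

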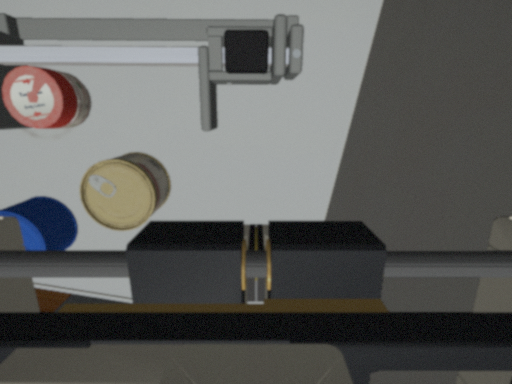

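The wrist picture shows the stop fully at the right end (thumb stop against the end plate at 283–300, 45), the gold tin top at (119,194) and the pot at (32,97) undisturbed. I'll open the fingers halfway as a cradle and go in front of the tin.

>>> arm_command(commands=[{"tx": -0.255, "ty": -0.557, "tz": 0, "twist": 0}, {"tx": -0.255, "ty": -0.557, "tz": 0, "twist": 0}, {"tx": -0.255, "ty": -0.557, "tz": 0, "twist": 0}, {"tx": -0.255, "ty": -0.557, "tz": 0, "twist": 0}, {"tx": -0.255, "ty": -0.557, "tz": 0, "twist": 0}, {"tx": -0.255, "ty": -0.557, "tz": 0, "twist": 0}, {"tx": -0.255, "ty": -0.557, "tz": 0, "twist": 0}, {"tx": -0.255, "ty": -0.557, "tz": 0, "twist": 0}], claw=0.5)

```text
t: 9.63
eef_pos: [0.433, -0.1253, 0.1775]
ee_rot: [3.141, -0.0, 0.186]
force: [0.4, -0.7, -0.0]
width: 0.0428
gripper_force: 0.0
```

```bash
python3 - <<'E'
from h import *
s=get_state();print(s["eef_pos"],s["ee_rot"],s["width"])
X=np.array([.983,.182,0]);Y=np.array([-.182,.983,0]);P=s["eef_pos"];print("tcp rack",P@X-.5916,P@Y+.2353)
im=save("wrist","w3")
for r in regions_of("tin","wrist")[:3]:
  m=cv2.moments(r["region"].astype(np.uint8));p=ray("wrist",(m["m10"]/m["m00"],m["m01"]/m["m00"]),.05);print(round(r["score"],2),r["rect"],p,p@X-.5916,p@Y+.2353)
E
```

```text
[ 0.4329804  -0.12533203  0.17754931] [ 3.14143847e+00 -1.11073913e-06  1.85562911e-01] 0.042821769349880544
tcp rack -0.18879070012646693 0.03329617928104031
0.97 [92.3, 141.2, 186.5, 221.4] [ 0.4172 -0.0077  0.05  ] -0.1828938 0.1518005
0.9 [216.2, 91.6, 295.5, 168.7] [ 0.4882 -0.1132  0.05  ] -0.13230180000000002 0.03517200000000004
```

View pics/w3.png

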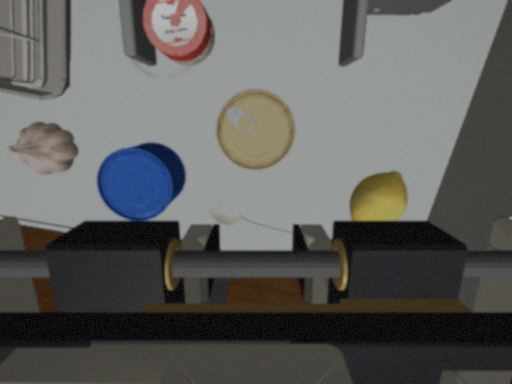

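The picture shows the gold tin at (256,129), on the gripper's midline, and the blue one clear at (142,182). Going down.

>>> arm_command(commands=[{"tx": 0, "ty": 0, "tz": 0.1, "twist": 0}, {"tx": 0, "ty": 0, "tz": 0.25, "twist": 0}, {"tx": 0, "ty": 0, "tz": 0.4, "twist": 0}, {"tx": 0, "ty": 0, "tz": 0.5, "twist": 0}, {"tx": 0, "ty": 0, "tz": 0.58, "twist": 0}, {"tx": 0, "ty": 0, "tz": 0.61, "twist": 0}, {"tx": 0, "ty": 0, "tz": 0.62, "twist": 0}, {"tx": 0, "ty": 0, "tz": 0.62, "twist": 0}])

```text
t: 10.4
eef_pos: [0.4324, -0.1254, 0.0223]
ee_rot: [3.141, 0.001, 0.185]
force: [-0.3, -0.2, -0.1]
width: 0.0438
gripper_force: 0.0
```

>>> arm_command(commands=[{"tx": 0.03, "ty": 0, "tz": 0, "twist": 0}, {"tx": 0.06, "ty": 0, "tz": 0, "twist": 0}, {"tx": 0.09, "ty": 0.005, "tz": 0, "twist": 0}, {"tx": 0.12, "ty": 0.02, "tz": 0, "twist": 0}, {"tx": 0.15, "ty": 0.035, "tz": 0, "twist": 0}, {"tx": 0.18, "ty": 0.05, "tz": 0, "twist": 0}, {"tx": 0.21, "ty": 0.065, "tz": 0, "twist": 0}, {"tx": 0.24, "ty": 0.08, "tz": 0, "twist": 0}])

```text
t: 11.07
eef_pos: [0.4956, -0.1339, 0.0226]
ee_rot: [-3.142, 0.0, 0.186]
force: [-3.8, 0.9, 2.7]
width: 0.0441
gripper_force: 1.8
```

```bash
cat > m.py <<'E'
from h import *
s=get_state();X=np.array([.983,.182,0]);Y=np.array([-.182,.983,0]);P=s["eef_pos"];print("tcp rack",P@X-.5916,P@Y+.2353,s["force"])
for cam in("top","scene"):
  save(cam,f"{cam}_{s['t']:.1f}")
  for q in("tin","cream_pot"):
    for r in spot_point(q,cam)[:3]: p=ray(cam,r["uv"],0);print(cam,q,round(r["score"],2),np.round(r["uv"]),(p@X-.5916).round(3),(p@Y+.2353).round(3))
E
python3 m.py
```

```text
tcp rack -0.12875784414518687 0.01341965284278851 [-3.78445929  0.88864011  2.67095145]
top tin 0.7 [169. 232.] -0.162 0.381
top tin 0.58 [249. 236.] -0.187 0.161
scene tin 0.95 [151. 214.] -0.16 0.395
scene tin 0.74 [227. 239.] -0.19 0.149
scene tin 0.62 [291. 227.] -0.08 0.014
scene cream_pot 0.58 [262. 215.] -0.054 0.106
```

>>> arm_command(commands=[{"tx": 0.025, "ty": 0, "tz": 0, "twist": 0}, {"tx": 0.05, "ty": 0, "tz": 0, "twist": 0}, {"tx": 0.075, "ty": 0, "tz": 0, "twist": 0}, {"tx": 0.1, "ty": 0, "tz": 0, "twist": 0}, {"tx": 0.12, "ty": 0, "tz": 0, "twist": 0}, {"tx": 0.14, "ty": 0, "tz": 0, "twist": 0}, {"tx": 0.15, "ty": 0, "tz": 0, "twist": 0}, {"tx": 0.155, "ty": 0, "tz": 0, "twist": 0}])

```text
t: 12.03
eef_pos: [0.5334, -0.1263, 0.0224]
ee_rot: [-3.142, 0.0, 0.186]
force: [-1.8, -0.2, 0.4]
width: 0.0438
gripper_force: 0.9
```

```bash
python3 m.py
```

```text
tcp rack -0.09029935694722702 0.014044977398491476 [-1.80832461 -0.24897552  0.4479636 ]
top tin 0.9 [252. 237.] -0.191 0.152
top cream_pot 0.63 [264. 183.] -0.04 0.109
scene tin 0.97 [154. 214.] -0.157 0.386
scene tin 0.83 [227. 236.] -0.177 0.154
scene tin 0.59 [294. 221.] -0.053 0.014
scene cream_pot 0.6 [261. 212.] -0.044 0.112
scene cream_pot 0.37 [255. 200.] 0.012 0.155
scene cream_pot 0.16 [324. 215.] 0.002 -0.053
```

Not yet at the bar. I'll push a little more, watching the force.

>>> arm_command(commands=[{"tx": 0.005, "ty": 0, "tz": 0, "twist": 0}, {"tx": 0.01, "ty": 0, "tz": 0, "twist": 0}, {"tx": 0.015, "ty": 0, "tz": 0, "twist": 0}, {"tx": 0.02, "ty": 0, "tz": 0, "twist": 0}, {"tx": 0.024, "ty": 0, "tz": 0, "twist": 0}, {"tx": 0.028, "ty": 0, "tz": 0, "twist": 0}, {"tx": 0.028, "ty": 0, "tz": 0, "twist": 0}, {"tx": 0.028, "ty": 0, "tz": 0, "twist": 0}])

```text
t: 13.0
eef_pos: [0.5389, -0.1253, 0.0224]
ee_rot: [-3.141, 0.002, 0.186]
force: [-5.2, -1.7, 4.5]
width: 0.0438
gripper_force: 2.9
```

>>> arm_command(commands=[{"tx": -0.03, "ty": 0, "tz": 0, "twist": 0}, {"tx": -0.08, "ty": 0, "tz": 0, "twist": 0}, {"tx": -0.15, "ty": 0, "tz": 0, "twist": 0}, {"tx": -0.22, "ty": 0, "tz": 0, "twist": 0}, {"tx": -0.28, "ty": 0, "tz": -0.1, "twist": 0}, {"tx": -0.3, "ty": 0, "tz": -0.25, "twist": 0}, {"tx": -0.3, "ty": 0, "tz": -0.4, "twist": 0}, {"tx": -0.3, "ty": 0, "tz": -0.5, "twist": 0}])

```text
t: 13.67
eef_pos: [0.4673, -0.1392, 0.1512]
ee_rot: [3.14, -0.005, 0.186]
force: [2.5, 0.3, 0.0]
width: 0.044
gripper_force: 0.0
```

```bash
python3 m.py; python3 - <<'E'
from h import *
im=save("wrist","w4")
X=np.array([.983,.182,0]);Y=np.array([-.182,.983,0])
for q in("tin","cream_pot"):
  for r in spot_point(q,"wrist")[:3]: p=ray("wrist",r["uv"],0);print(q,r["score"],r["uv"],p@X-.5916,p@Y+.2353)
E
```

```text
tcp rack -0.15758598299735993 0.013467735829366362 [2.48037461e+00 2.83331314e-01 1.10518698e-03]
top tin 0.72 [251. 237.] -0.19 0.156
top tin 0.53 [165. 232.] -0.161 0.392
scene tin 0.92 [225. 239.] -0.189 0.154
scene tin 0.75 [297. 218.] -0.037 0.01
scene tin 0.75 [154. 212.] -0.146 0.395
scene cream_pot 0.91 [262. 215.] -0.057 0.104
tin 0.68 [257.5, 69.1] -0.04566290000000006 0.013844200000000001
cream_pot 0.58 [157.4, 58.9] -0.03672120000000001 0.11101160000000002
```

View pics/w4.png

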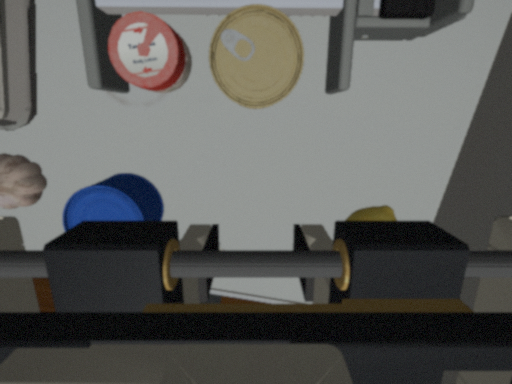

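The gold tin (256,55) sits against the bar, between the pot (145,50) and the jaw plate (340,50). The pot hasn't moved and the arm is clear.

```bash
python3 -c "from station import *;print(get_state()['force'],job_done())"
```

```text
the job is handed in; nothing more can be done
[ 0.16318992  0.31017894 -0.05759062] None
```

The stop is fully back at the right end, the gold tin stands upright against the bar between the pot and the jaw plate, and the job is handed in; the hand-in gave no verdict, so this rests on the last camera measurements.

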